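# Put away the parts on the tool grinder's bench

## Task

Sort the mixed parts on the grinding bench: stand the two brass bushings upright in the blue tray, one in each bay, and lay the two square steel blanks flat in the orange tray, one in each bay. Lay the loose green stone flat on the pair of green stones on the wooden board like the next course of a brick wall, in line with them and centred over their joint so that half of it rests on each. Leave the red oil pot and the dial gauge where they are, and let go of everything.

Things in the scene. Friction and masses are not known exactly. Their poses are not given: they have to be found in the camera images.
- bushing_a: Brass bushing, the yellow-gold ring: an upright tube 32 mm outside diameter, 20 mm bore, 36 mm tall, about 170 g, standing on end on the bench. Origin at its centre (18 mm above its underside), z along its bore. There are two alike.
- bushing_b: Brass bushing, the yellow-gold ring: an upright tube 32 mm outside diameter, 20 mm bore, 36 mm tall, about 170 g, standing on end on the bench. Origin at its centre (18 mm above its underside), z along its bore. There are two alike.
- blank_a: Square bright-steel tool blank, a bar 80 x 20 x 20 mm, about 250 g, lying on the bench. Origin at its centre (10 mm above its underside), x along its length. There are two alike.
- blank_b: Square bright-steel tool blank, a bar 80 x 20 x 20 mm, about 250 g, lying on the bench. Origin at its centre (10 mm above its underside), x along its length. There are two alike.
- stone: Loose green abrasive dressing stone, a small brick 60 x 30 x 20 mm (length along x, width along y, height along z), about 90 g, lying flat on the bench; origin at the centre of its underside.
- bushing_tray: Blue plastic tray with two bays, fixed to the bench; origin at the centre of its underside, z up. A wall along its x axis parts it into two bays, centred at y = +30 and -30 mm; walls 4 mm thick, floor 4 mm thick. Each bay is 70 mm (x) by 56 mm (y) inside; all walls 18 mm high above the bench.
- blank_tray: Orange plastic tray with two bays, fixed to the bench; origin at the centre of its underside, z up. A wall along its x axis parts it into two bays, centred at y = +30 and -30 mm; walls 4 mm thick, floor 4 mm thick. Each bay is 100 mm (x) by 56 mm (y) inside, so a blank lies in it lengthwise along x; all walls 10 mm high above the bench.
- stone_rack: Pale wooden board 60 (x) x 140 (y) x 8 mm, fixed, carrying two fixed green stones, each 60 x 30 x 20 mm, end to end in a row along the board's y axis with a 2 mm joint between them at the board's middle. Origin at the centre of the board's underside, z up; the stones' top face is 28 mm above it, the joint at x = y = 0.
- oiler: Bystander: small red round oil pot with a short spout on top, 46 mm diameter, 60 mm tall overall, standing loose among the parts; origin at the centre of its underside. To be left alone.
- gauge: Bystander: round dial gauge lying loose face up, dark case 54 mm diameter and 22 mm high, white face, with an 8 mm thick stem reaching 52 mm from its centre along its -x; origin at the centre of its underside. To be left alone.
Not all that is in view belongs to the job. Leave any black or turquoise look-alike of the bushing_a alone.

How it is judged:
By the outcome, as a careful person would: the job done as asked, in the order asked, and still so for the second after the job is handed in, with the robot touching nothing.
It also fails if it takes over 102 s, if anything falls off the work surface, if the arm or the gripper's body presses on something with over 40 N, if the wrist force passes 120 N, or if a joint passes its speed limit or range.

## Robot

A 6-joint arm with a two-finger parallel gripper is mounted at the origin on the work surface. World frame = base frame: x ahead of the robot, y to its left, z up, the work surface at z = 0. Lengths are in mm, angles in degrees, forces in N, time in s.
With the tool pointing down it reaches from about 350 to 850 mm from the base axis. Payload 8.1 kg.
Tool frame: the origin (TCP) lies at the very end of the fingers, on their centre line; the grasp point (between the pads) lies 19 mm behind it; z points along the fingers, y is the line along which they close (so a half turn about z gives the same grasp; the last joint's range is limited). The gripper opens to 85 mm and grips with 20 to 120 N. Pads are 22 mm wide; open, the fingers measure 114 mm over their backs; the gripper's body (76 mm by 85 mm) begins 54 mm behind the grasp point. The pads swing forward as they close: fully open they stand 13 mm farther back than shut.
Start: joints at [-4.893, 7.471, 85.268, -0, 87.261, -4.893], TCP at [600.004, 0.022, 231.292] pointing down, gripper open.
Joint ranges: [-169.43, 169.43], [-51.17, 129.36], [1.28, 143.12], [-76.62, 256.62], [0, 156.53], [-152.29, 152.29]. Speed limits (degrees/s): [136.94, 136.94, 159.86, 180, 180, 180].

## Interface

Orientations are given as [roll, pitch, yaw] about the fixed x, y, z axes, in that order (R = Rz(yaw) Ry(pitch) Rx(roll)).
In Python, from bench import * gives the robot as it stands.
- The arm moves only by the tool play_rows, never from a script. Its argument "increments" is a list of rows, each a list of 3 entries, a list of its own where there are three numbers: the gripper's target within -1 to 1 (fully open at 1, half-way at 0, shut at -1), then the shift along the tool's x, y, z in mm, then the turn about the tool's z in rad. A call has 1 to 12 rows; each row shifts and turns the commanded pose from where the row before left it, along the tool's axes as they then stand; what a row does not reach is not made up. A row lasts 1/12 s, in which the tool goes at most 41.7 mm and 7.16 degrees, less where a joint would pass 70% of its speed; a pose out of reach is approached as far as the arm can. A call is refused whole if a number of a shift passes 41.7 or a number of a turn 0.125, either way. A call with a gripper value outside its range is refused whole. The fingers move at their own pace and stop on an object; "force" is the grip in N (left out, the last holds). Time passes only in rows, so rows that do not move let the fingers close. It gives the time, the measured TCP pose, the force, the opening and the grip force at its end, in the units of the state.
- sense(): the state, without advancing time (a new reading comes with each control period).
- snapshot(name): name is "scene" or "side" or "wrist"; returns a dict with "color" (480x640x3 uint8, red, green, blue), "intrinsics" (3x3 intrinsics, pixels), "world_from_camera" (4x4, takes a point from camera to world coordinates). Camera axes: x right, y down, z forward; pixel columns grow to the right and rows downward; lengths in mm; the calibration is good to about 2 mm. A picture is of the moment at which its call begins. There is no depth.
- hand_in(): hands the job in; it is judged then, once.
Trained networks look in a picture, given as the dict that the camera call returned (one of the last four; its "shot" number tells which), for a name from the list of things; names that differ only in an ending like _2 or _b are one class to them, and where a whole thing is asked for, a point or a joint stands for the part that bears it (a point fixed in the world has none). Each returns a list of dicts, best first, with "p" (0 to 1); they miss things now and then, are a little off and sometimes report something else, mostly with a low value. They report only what shows in the picture. A call takes as long as a camera call. They do not tell look-alikes from the thing itself.
- find_in(query, picture): "xyz" ([x, y, z] in mm, in the coordinates of the camera as it stood for that picture, good to about 4 mm: the middle of the surface that is visible of it).
- regions_of(query, picture): "mask" (480x640 bool, what is visible of it).
- pinpoint(query, picture): "xyz" ([x, y, z] in mm, in the coordinates of the camera as it stood for that picture, good to about 4 mm: a listed point, or the origin of a listed thing).
The state is a dict: "time": time; "joint_pos": joint angles; "qd": joint speeds; "joint_efforts": joint torques, N m; "tool_pos": TCP position; "tcp_rot": TCP orientation; "ft_force": force on the tool from outside, world axes, zero at the start; "wrist_torque": the same for the moment, N m; "finger_gap": finger opening in mm; "grip_force": force on a finger pad.
Only numpy, scipy, OpenCV 4.12 (cv2) and the standard library are available. Lean on these libraries where they do the work, as an engineer would, in place of code of your own. Each camera call takes 0.05 s, during which the arm holds its last target. There are 200 camera calls.

## Working session

There is one attempt and no reset: what is moved stays moved. The work goes in short steps, Python scripts to look and compute and a tool call to move; the robot and the scene stay as the last step left them, time stands still between calls to the robot, and variables do not carry over. Pictures are saved under pics/ and viewed, at most 16 in all, crops included, and the job is handed in when it is done.

Besides the shell and the picture viewer there is one more tool, called after ">>>" by a JSON object that holds its "name" and its "arguments", one argument or row to a line. play_rows: Moves the arm, as the interface text tells. Its arguments: {"type":"object","properties":{"increments":{"type":"array","items":{"type":"array"}},"force":{"type":"number"}},"required":["increments"]}

```bash
mkdir -p pics; cat > h.py <<'E'
from bench import *
import numpy as np, cv2
def W(s,p): 
    M=np.array(s["world_from_camera"]); return (M[:3,:3]@np.array(p)+M[:3,3])
def px(s,Pw):
    M=np.linalg.inv(np.array(s["world_from_camera"])); c=M[:3,:3]@np.array(Pw)+M[:3,3]; k=np.array(s["intrinsics"])@c; return k[:2]/k[2]
def ray(s,u,v,z):
    M=np.array(s["world_from_camera"]); d=M[:3,:3]@np.linalg.inv(np.array(s["intrinsics"]))@np.array([u,v,1.]); o=M[:3,3]; return o+d*(z-o[2])/d[2]
def save(s,n): cv2.imwrite(n,s["color"][:,:,::-1])
E
python3 - <<'E'
from h import *
st=sense(); print(st["tool_pos"],st["tcp_rot"],st["time"])
for n in ["scene","side"]:
    s=snapshot(n); save(s,f"pics/{n}0.png")
    print(n,np.round(s["world_from_camera"],2).tolist())
    for q in ["bushing_a","blank_a","stone","bushing_tray","blank_tray","stone_rack","oiler","gauge"]:
        for r in pinpoint(q,s):
            if r["p"]>.2:
                w=W(s,r["xyz"]); print(q,round(r["p"],2),np.round(w),np.round(px(s,w)))
E
```

```text
[5.99443604e+02 9.04896462e-02 2.30240034e+02] [-1.79893386e+02 -9.89497387e-03  9.00025277e+01] 0.0
scene [[0.83, 0.43, -0.34, 895.97], [0.55, -0.67, 0.5, -545.99], [-0.01, -0.61, -0.8, 896.48], [0.0, 0.0, 0.0, 1.0]]
bushing_a 0.74 [496. 157.  14.] [340. 205.]
bushing_a 0.71 [568. 178.  21.] [370. 209.]
bushing_a 0.57 [653. 130.  20.] [391. 237.]
bushing_a 0.53 [630. 235.  16.] [403. 206.]
bushing_a 0.51 [423. 187.  14.] [323. 186.]
blank_a 0.69 [421.  72.  10.] [297. 215.]
blank_a 0.68 [ 577. -176.   11.] [290. 319.]
stone 0.91 [529.   7.   1.] [319. 254.]
bushing_tray 0.77 [655.   8.  -2.] [365. 279.]
blank_tray 0.88 [480. 350.   0.] [372. 162.]
stone_rack 0.59 [ 477. -354.   -3.] [199. 364.]
oiler 0.64 [ 435. -185.   -2.] [236. 294.]
gauge 0.79 [435. -67.   1.] [268. 257.]
gauge 0.31 [427. 186.  16.] [324. 186.]
side [[-0.94, -0.24, 0.24, 297.88], [-0.34, 0.68, -0.66, 709.44], [-0.0, -0.7, -0.72, 807.33], [0.0, 0.0, 0.0, 1.0]]
bushing_a 0.96 [631. 231.  19.] [233. 341.]
bushing_a 0.89 [499. 161.  20.] [325. 329.]
bushing_a 0.87 [650. 132.  19.] [248. 293.]
bushing_a 0.78 [568. 182.  21.] [280. 327.]
bushing_a 0.67 [425. 186.  20.] [363. 354.]
blank_a 0.66 [ 577. -175.    9.] [344. 196.]
blank_a 0.55 [430.  73.  11.] [380. 304.]
stone 0.86 [531.   6.   5.] [337. 265.]
bushing_tray 0.96 [650.   3.   2.] [278. 249.]
blank_tray 0.73 [482. 352.  -1.] [291. 442.]
blank_tray 0.26 [ 481. -357.   -2.] [411. 159.]
stone_rack 0.63 [ 480. -360.   -0.] [412. 158.]
oiler 0.9 [ 436. -185.    4.] [413. 211.]
oiler 0.44 [429.  72.  11.] [380. 303.]
gauge 0.63 [439. -67.   6.] [396. 249.]
gauge 0.23 [424. 187.  17.] [364. 355.]
```

```bash
python3 - <<'E'
import cv2
a=cv2.imread("pics/side0.png"); cv2.imwrite("pics/s1.png",cv2.resize(a[120:480,180:500],None,fx=1.66,fy=1.66,interpolation=2))
a=cv2.imread("pics/scene0.png"); cv2.imwrite("pics/s2.png",cv2.resize(a[130:400,140:500],None,fx=2.2,fy=2.2,interpolation=2))
E
```

```text
(no output)
```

View pics/s1.png

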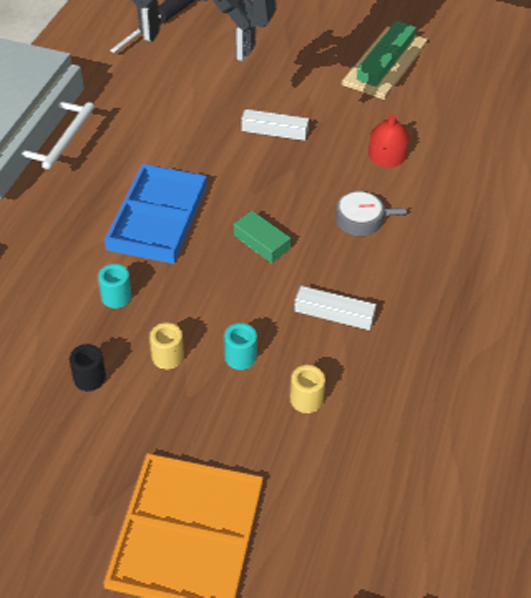

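View pics/s2.png

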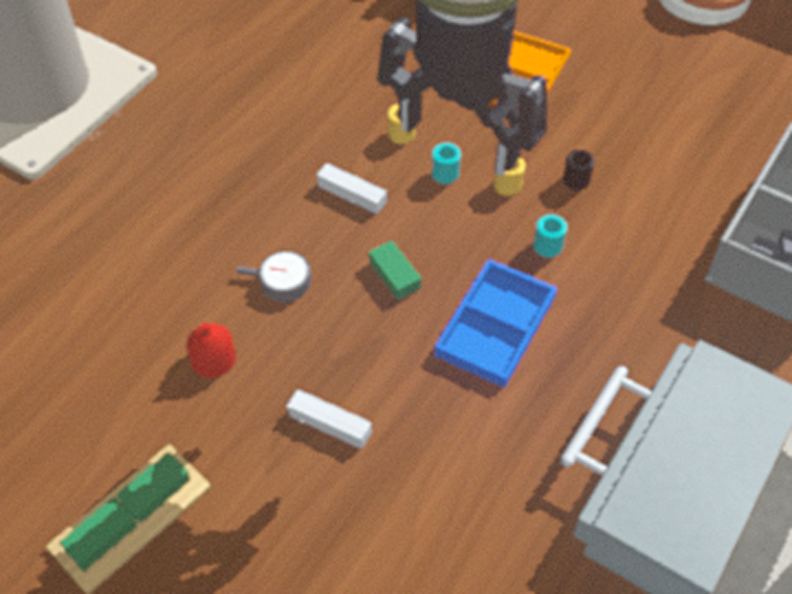

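In the side crop the brass rings are at (166,345) and (307,388), in the original picture (280,328) and (365,354). That puts them at about world (568,181) and (425,187). The rings at (115,286) and (240,345) are turquoise and the one at (88,367) is black, so they stay. This enlarged crop confirms the yellow-gold colour. Next I fit the yaws.

```bash
cat >> h.py <<'E'
from scipy.optimize import minimize
def box(cx,cy,z0,lx,ly,lz): return np.array([[cx+a*lx/2,cy+b*ly/2,z0+c*lz] for a in(-1,1) for b in(-1,1) for c in(0,1)])
SH={"blank_a":[box(0,0,0,80,20,20)],"stone":[box(0,0,0,60,30,20)],"bushing_tray":[box(0,0,0,78,124,18)],"blank_tray":[box(0,0,0,108,124,10)],
"stone_rack":[box(0,0,0,60,140,8),box(0,31,8,30,60,20),box(0,-31,8,30,60,20)]}
def render(s,q,p,z0=0):
    im=np.zeros((480,640),np.uint8); c,n=np.cos(p[2]),np.sin(p[2])
    for b in SH[q]:
        pts=np.array([px(s,[p[0]+c*x-n*y,p[1]+n*x+c*y,z+z0]) for x,y,z in b])
        cv2.fillConvexPoly(im,cv2.convexHull(np.round(pts*16).astype(np.int32)),1,shift=4)
    return im>0
def fit(q,views,xy,z0=0,yaws=range(-80,91,20)):
    def cost(p): return np.mean([1-(m&render(s,q,p,z0)).sum()/max(1,(m|render(s,q,p,z0)).sum()) for s,m in views])
    best=min((cost([*xy,np.radians(a)]),a) for a in yaws)[1]
    p0=np.array([*xy,np.radians(best)])
    sim=np.array([p0,p0+[5,0,0],p0+[0,5,0],p0+[0,0,.2]])
    r=minimize(cost,p0,method="Nelder-Mead",options=dict(initial_simplex=sim,xatol=.05,fatol=1e-4,maxiter=200))
    return r.x[0],r.x[1],np.degrees(r.x[2]),r.fun
def mask_at(q,s,xyz):
    u=px(s,xyz); best=None
    for r in regions_of(q,s):
        m=np.array(r["mask"]); 
        if m.sum()<20: continue
        v,uu=np.nonzero(m); d=np.hypot(uu.mean()-u[0],v.mean()-u[1])
        if d<25 and (best is None or d<best[0]): best=(d,m)
    return None if best is None else best[1]
def plan(x,y,z,yaw=None):
    """shift in tool axes from now; yaw: turn about tool z (rad)"""
    from scipy.spatial.transform import Rotation as Ro
    st=sense(); R=Ro.from_euler("xyz",st["tcp_rot"],degrees=True)
    return np.round(R.inv().apply(np.array([x,y,z])-st["tool_pos"]),1)
E
python3 - <<'E'
from h import *
S=[snapshot("scene"),snapshot("side")]
for q,xy,h in [("blank_a",(427,73),10),("blank_a",(577,-176),10),("stone",(530,6),10),("bushing_tray",(652,5),5),("blank_tray",(481,351),5),("stone_rack",(478,-357),10)]:
    V=[(s,mask_at(q,s,[*xy,h])) for s in S]; V=[v for v in V if v[1] is not None]
    for vs in ([V]+[[v] for v in V]): print(q,len(vs),np.round(fit(q,vs,xy),2))
E
```

```text
blank_a 2 [ 4.2773e+02  7.4970e+01 -2.3600e+00  1.9000e-01]
blank_a 1 [ 4.2726e+02  7.4000e+01 -5.7000e-01  2.2000e-01]
blank_a 1 [4.2614e+02 7.3920e+01 1.2400e+00 1.4000e-01]
blank_a 2 [ 5.7555e+02 -1.7873e+02  4.5300e+00  1.4000e-01]
blank_a 1 [ 5.7691e+02 -1.7794e+02  3.9500e+00  1.2000e-01]
blank_a 1 [ 5.7592e+02 -1.8020e+02  5.2600e+00  1.6000e-01]
stone 2 [ 5.3074e+02  4.7600e+00 -2.5240e+01  1.1000e-01]
stone 1 [ 5.324e+02  4.530e+00 -2.734e+01  7.000e-02]
stone 1 [ 5.3106e+02  3.2500e+00 -2.1880e+01  1.2000e-01]
bushing_tray 2 [6.5437e+02 6.9800e+00 5.4400e+00 4.0000e-02]
bushing_tray 1 [6.5456e+02 6.6300e+00 5.7800e+00 5.0000e-02]
bushing_tray 1 [6.536e+02 7.160e+00 4.700e+00 3.000e-02]
blank_tray 2 [4.8088e+02 3.4992e+02 7.0000e+00 3.8000e-01]
blank_tray 1 [480.99 353.43   5.66   0.75]
blank_tray 1 [4.8065e+02 3.5008e+02 6.6300e+00 1.0000e-02]
stone_rack 2 [ 4.8131e+02 -3.5799e+02 -1.0640e+01  7.0000e-02]
stone_rack 1 [ 4.7936e+02 -3.5716e+02 -1.2290e+01  7.0000e-02]
stone_rack 1 [ 4.8052e+02 -3.5721e+02 -9.9000e+00  5.0000e-02]
```

>>> {"name": "play_rows", "arguments": {
  "increments": [
    [0.3,[36,-6,15],0],
    [0.3,[36,-6,15],0],
    [0.3,[36,-6,15],0],
    [0.3,[36,-6,15],0],
    [0.3,[37,-7.4,20],0],
    [0.3,[0,0,0],0],
    [0.3,[0,0,0],0]
  ],
  "force": 40
}}

```text
time: 2.18
tool_pos: [567.0, 182.0, 149.9]
tcp_rot: [-179.8, 0.0, 90.2]
ft_force: [-0.2, -0.4, -0.6]
finger_gap: 55.4
grip_force: 0.0
```

```bash
python3 - <<'E'
from h import *
st=sense(); print(st["tool_pos"],st["finger_gap"],st["time"])
s=snapshot("wrist"); save(s,"pics/w1.png")
for r in pinpoint("bushing_a",s):
    w=W(s,r["xyz"]); print(round(r["p"],2),np.round(w,1),np.round(px(s,w)))
print(px(s,[568,181,18]),px(s,[425,187,18]))
E
```

```text
[566.95156732 181.97660554 149.89266673] 55.381956949441786 2.1833
0.95 [498.1 157.9  18.9] [225. 257.]
0.86 [566.4 184.   16.3] [325. 220.]
0.86 [420.3 186.8  18.3] [105. 216.]
0.8 [651.7 130.3  18.3] [446. 295.]
0.61 [630.  226.9  17.8] [424. 156.]
[326.9054696  224.68975129] [112.56095492 215.21932891]
```

View pics/w1.png

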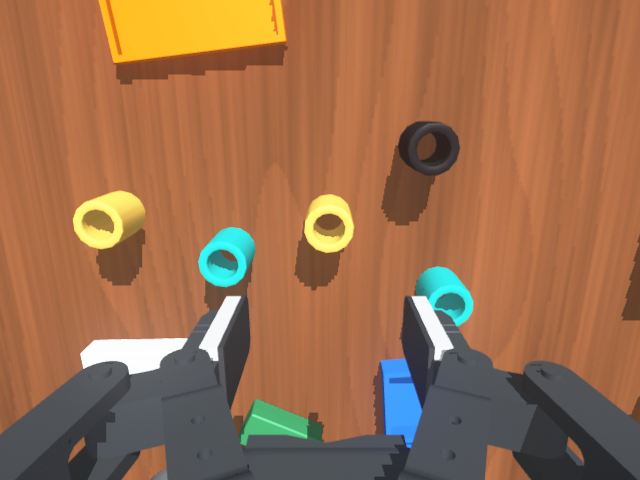

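The wrist view shows the brass bushing at (329,222), midway between the fingers, with turquoise ones at (228,257) and (445,295). The other brass one is at (110,220). Going down to grasp.

>>> {"name": "play_rows", "arguments": {
  "increments": [
    [0.3,[0.5,1,35],0],
    [0.3,[0,0,35],0],
    [0.3,[0,0,35],0],
    [0.3,[0,0,34],0],
    [0.3,[0,0,0],0],
    [0.3,[0,0,0],0],
    [-0.6,[0,0,0],0],
    [-0.6,[0,0,0],0],
    [-0.6,[0,0,0],0],
    [-0.6,[0,0,0],0],
    [-0.6,[0,0,0],0],
    [-0.6,[0,0,0],0]
  ],
  "force": 40
}}

```text
time: 3.28
tool_pos: [572.7, 180.8, 16.8]
tcp_rot: [179.7, -0.0, 90.0]
ft_force: [-1.5, -2.7, 8.1]
finger_gap: 30.6
grip_force: 39.7
```

>>> {"name": "play_rows", "arguments": {
  "increments": [
    [-0.6,[0,0,0],0],
    [-0.6,[0,0,0],0]
  ]
}}

```text
time: 3.45
tool_pos: [572.7, 180.8, 16.8]
tcp_rot: [179.7, -0.0, 90.0]
ft_force: [-1.4, -2.4, 8.7]
finger_gap: 30.4
grip_force: 39.7
```

```bash
python3 - <<'E'
from h import *
st=sense(); print({k:np.round(v,2) for k,v in st.items()})
s=snapshot("wrist"); save(s,"pics/w2.png")
E
```

```text
{'time': np.float64(3.45), 'joint_pos': array([ 1.265e+01,  1.873e+01,  9.584e+01, -4.000e-02,  6.509e+01,
        1.267e+01]), 'qd': array([-0.02,  0.01,  0.03,  0.1 , -0.06, -0.03]), 'joint_efforts': array([ 1.110e+00, -5.665e+01, -4.121e+01,  6.000e-01, -7.000e-01,
       -1.000e-02]), 'tool_pos': array([572.67, 180.82,  16.77]), 'tcp_rot': array([ 1.7966e+02, -4.0000e-02,  8.9990e+01]), 'ft_force': array([-1.36, -2.41,  8.67]), 'wrist_torque': array([-0.4 ,  0.3 , -0.03]), 'grip_force': np.float64(39.69), 'finger_gap': np.float64(30.36)}
```

View pics/w2.png

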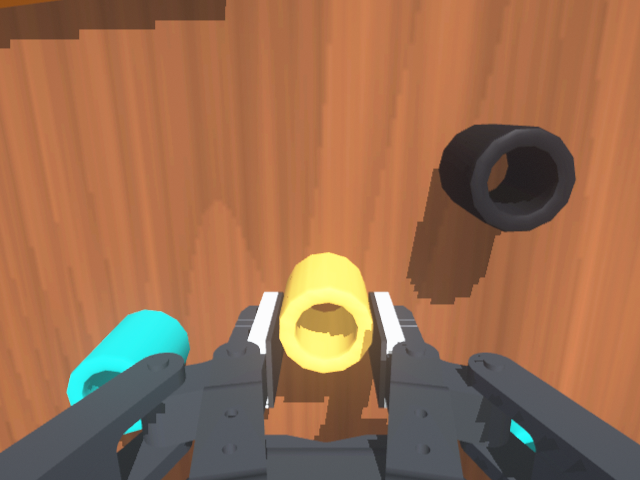

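```bash
python3 - <<'E'
from h import *
s=snapshot("wrist"); print(ray(s,326,330,36),ray(s,326,324,36))
for z in (17,27,36): print(z,px(s,[572.7,180.8,z]),px(s,[572.7-15.2,180.8+11,z]),px(s,[572.7-15.2,180.8-11,z]))
E
```

```text
[573.15615091 184.09114696  36.        ] [573.15703707 186.2551107   36.        ]
17 [324.38442232 312.78430761] [282.47491638 285.38201759] [284.17971717 339.42535745]
27 [324.49691869 325.78807013] [279.79935059 296.84874676] [281.72293034 353.87159924]
36 [324.61147772 339.03025998] [277.06728005 308.55763958] [279.22723017 368.54665679]
```

>>> {"name": "play_rows", "arguments": {
  "increments": [
    [-0.6,[0,0,-10],0],
    [-0.6,[0,0,-25],0],
    [-0.6,[0,0,-25],0],
    [-0.6,[-11,8,-20],0],
    [-0.6,[-24,13,0],0],
    [-0.6,[-28,15,0],0],
    [-0.6,[-28,15,0],0],
    [-0.6,[-28,15,0],0],
    [-0.6,[-20,9,0],0],
    [-0.6,[-8,3,0],0],
    [-0.6,[0,0,0],-0.095],
    [-0.6,[0,0,0],0]
  ]
}}

```text
time: 4.55
tool_pos: [648.4, 33.2, 94.3]
tcp_rot: [179.9, -0.0, 95.6]
ft_force: [-0.9, 1.1, -1.6]
finger_gap: 30.7
grip_force: 40.1
```

```bash
python3 - <<'E'
from h import *
st=sense(); print({k:np.round(v,1) for k,v in st.items() if k in("time","tool_pos","tcp_rot","ft_force","finger_gap","grip_force")})
s=snapshot("wrist"); save(s,"pics/w3.png")
m=mask_at("bushing_tray",s,[654,7,0]); 
print(plan(651,34,30)); 
for r in pinpoint("bushing_tray",s): print(r["p"],W(s,r["xyz"]))
s=snapshot("side"); save(s,"pics/d3.png")
E
```

```text
{'time': np.float64(4.6), 'tool_pos': array([648.4,  33.2,  94.3]), 'tcp_rot': array([179.9,  -0. ,  95.6]), 'ft_force': array([-0.9,  1.1, -1.6]), 'grip_force': np.float64(40.1), 'finger_gap': np.float64(30.7)}
[-0.5  3.  63.8]
```

View pics/w3.png

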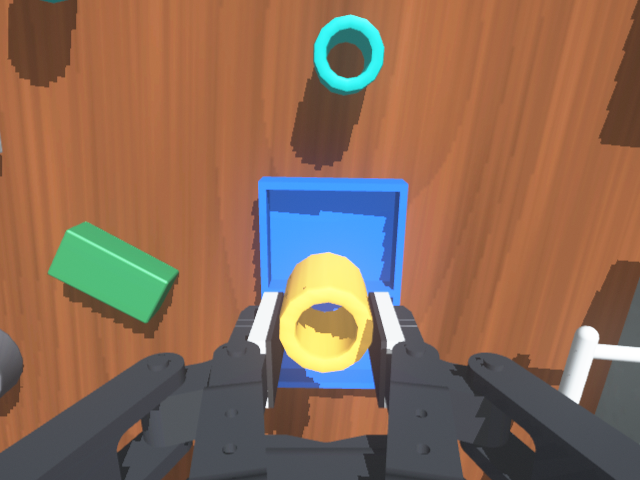

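>>> {"name": "play_rows", "arguments": {
  "increments": [
    [-0.6,[0,3,10],0],
    [-0.6,[0,0,20],0],
    [-0.6,[0,0,20],0],
    [-0.6,[0,0,15],0],
    [-0.6,[0,0,7.5],0],
    [-0.6,[0,0,0],0],
    [-0.6,[0,0,0],0]
  ]
}}

```text
time: 5.33
tool_pos: [650.7, 34.3, 20.4]
tcp_rot: [-180.0, -0.0, 95.4]
ft_force: [-2.8, -0.5, 3.0]
finger_gap: 30.4
grip_force: 40.1
```

>>> {"name": "play_rows", "arguments": {
  "increments": [
    [0.1,[0,0,0],0],
    [0.1,[0,0,0],0],
    [0.1,[0,0,0],0],
    [0.1,[0,0,-10],0],
    [0.1,[0,0,-25],0],
    [0.1,[0,0,-25],0],
    [0.1,[0,0,-25],0],
    [0.3,[0,0,0],0.095],
    [0.3,[20,-26,-10],0],
    [0.3,[20,-32,-10],0],
    [0.3,[20,-32,0],0],
    [0.3,[20,-32,0],0]
  ]
}}

```text
time: 6.33
tool_pos: [528.4, 114.5, 126.9]
tcp_rot: [179.9, -0.0, 90.0]
ft_force: [0.2, 0.3, -0.5]
finger_gap: 55.3
grip_force: 0.0
```

>>> {"name": "play_rows", "arguments": {
  "increments": [
    [0.3,[20,-32,0],0],
    [0.3,[20,-30,0],0],
    [0.3,[20,-25,0],0],
    [0.3,[12,-16,0],0],
    [0.3,[0,0,0],0],
    [0.3,[0,0,0],0]
  ]
}}

```text
time: 6.83
tool_pos: [425.7, 186.5, 126.3]
tcp_rot: [179.9, -0.0, 90.1]
ft_force: [0.6, -0.4, -0.2]
finger_gap: 55.6
grip_force: 0.0
```

```bash
python3 - <<'E'
from h import *
s=snapshot("wrist"); save(s,"pics/w4.png")
for r in pinpoint("bushing_a",s):
    w=W(s,r["xyz"]); print(round(r["p"],2),np.round(w,1),np.round(px(s,w)),plan(*w[:2],11))
s=snapshot("side")
cv2.imwrite("pics/d4.png",cv2.resize(s["color"][200:400,200:420,::-1],None,fx=2.5,fy=2.5))
for r in pinpoint("bushing_a",s):
    w=W(s,r["xyz"]); print(round(r["p"],2),np.round(w,1),np.round(px(s,w)))
E
```

```text
0.9 [422.5 184.7  17.9] [319. 236.] [ -1.   -4.5 115.1]
0.77 [497. 158.  20.] [437. 278.] [-27.7  70.  115.2]
0.95 [633.  234.3  17.7] [231. 342.]
0.71 [422.2 185.4  17.2] [365. 355.]
0.7 [653.9  38.2  26.3] [267. 252.]
0.68 [498.8 160.1  19.8] [325. 329.]
```

View pics/d4.png

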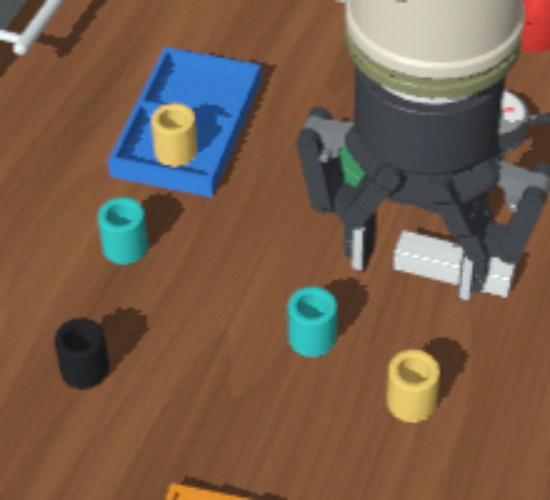

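The side crop shows bushing 1 upright in the blue tray's left bay at (175,135), and brass bushing 2 at (413,385). Going down on bushing 2.

>>> {"name": "play_rows", "arguments": {
  "increments": [
    [0.3,[1,-2.5,20],0],
    [0.3,[0,0,25],0],
    [0.3,[0,0,25],0],
    [0.3,[0,0,20],0],
    [0.3,[0,0,15],0],
    [0.3,[0,0,8],0],
    [-0.6,[0,0,0],0],
    [-0.6,[0,0,0],0],
    [-0.6,[0,0,0],0],
    [-0.6,[0,0,0],0],
    [-0.6,[0,0,0],0],
    [-0.6,[0,0,0],0]
  ]
}}

```text
time: 8.03
tool_pos: [423.8, 187.1, 13.0]
tcp_rot: [179.9, -0.0, 90.0]
ft_force: [-0.7, 0.5, -2.9]
finger_gap: 30.7
grip_force: 39.6
```

>>> {"name": "play_rows", "arguments": {
  "increments": [
    [-0.6,[0,0,-10],0],
    [-0.6,[0,0,-25],0],
    [-0.6,[0,0,-25],0],
    [-0.6,[0,0,-25],0],
    [-0.6,[-12,13,-15],0],
    [-0.6,[-26,29,0],0],
    [-0.6,[-28,31,0],0],
    [-0.6,[-28,31,0],0],
    [-0.6,[-28,31,0],0],
    [-0.6,[-28,31,0],0],
    [-0.6,[-28,31,0],0],
    [-0.6,[-20,23,0],0]
  ]
}}

```text
time: 9.03
tool_pos: [645.0, -13.6, 113.3]
tcp_rot: [179.9, 0.0, 89.9]
ft_force: [0.6, 0.6, -1.2]
finger_gap: 30.7
grip_force: 40.0
```

>>> {"name": "play_rows", "arguments": {
  "increments": [
    [-0.6,[-12,13,0],0],
    [-0.6,[0,0,0],-0.095],
    [-0.6,[0,0,0],0],
    [-0.6,[0,0,0],0]
  ]
}}

```text
time: 9.37
tool_pos: [655.7, -22.7, 112.7]
tcp_rot: [-180.0, -0.0, 95.3]
ft_force: [-1.0, 0.2, -1.9]
finger_gap: 30.4
grip_force: 40.2
```

```bash
python3 - <<'E'
from h import *
s=snapshot("wrist"); save(s,"pics/w5.png")
st=sense();print(st["tool_pos"]); print(plan(657,-23,17.5))
E
```

```text
[655.51229144 -22.32284387 112.61736428]
[-0.8  1.4 95.1]
```

View pics/w5.png

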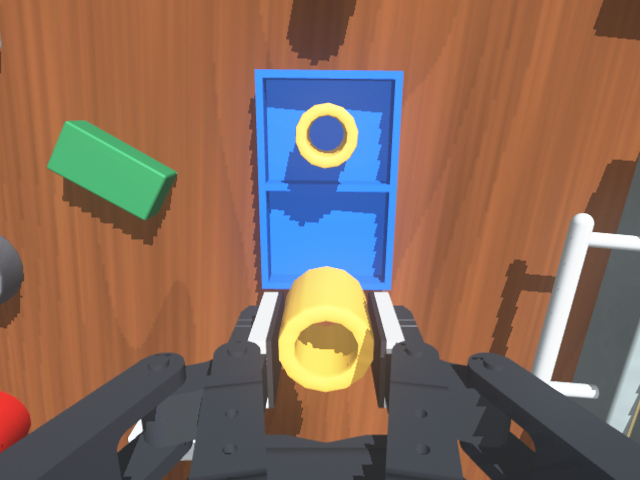

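```bash
python3 - <<'E'
from h import *
s=snapshot("wrist")
for u,v in [(258,74),(401,74),(265,286),(390,286),(263,187),(394,187)]: print(np.round(ray(s,u,v,18),1))
E
```

```text
[612.3  64.7  18. ]
[687.1  71.6  18. ]
[622.2 -55.   18. ]
[697.5 -48.1  18. ]
[617.9   5.2  18. ]
[691.6  12.   18. ]
```

>>> {"name": "play_rows", "arguments": {
  "increments": [
    [-0.6,[1,1.5,15],0],
    [-0.6,[0,0,25],0],
    [-0.6,[0,0,25],0],
    [-0.6,[0,0,20],0],
    [-0.6,[0,0,9.5],0],
    [-0.6,[0,0,0],0],
    [-0.6,[0,0,0],0],
    [-0.13,[0,0,0],0],
    [-0.13,[0,0,0],0],
    [-0.13,[0,0,0],0],
    [-0.13,[0,0,-10],0],
    [-0.13,[0,0,-20],0]
  ]
}}

```text
time: 10.47
tool_pos: [655.0, -21.3, 45.5]
tcp_rot: [-179.7, -0.1, 95.4]
ft_force: [-0.2, 0.8, -0.1]
finger_gap: 37.4
grip_force: 0.0
```

```bash
python3 - <<'E'
from h import *
s=snapshot("side")
for r in pinpoint("bushing_a",s):
    w=W(s,r["xyz"]); print(round(r["p"],2),np.round(w,1),np.round(px(s,w)))
E
```

```text
0.96 [653.8  35.5  29.1] [268. 250.]
0.75 [630.8 235.   19.5] [232. 342.]
0.72 [500.2 159.9  19.6] [324. 328.]
0.66 [647.6 132.9  19.5] [249. 293.]
0.65 [656.6 -24.3  21.5] [279. 231.]
```

>>> {"name": "play_rows", "arguments": {
  "increments": [
    [-0.1,[0,0,-25],0.12],
    [-0.1,[0,0,-25],0.12],
    [-0.1,[0,0,-25],0.12],
    [0.0,[0,0,-20],0.12],
    [0.0,[0,0,0],0.12],
    [0.0,[0,0,0],0.12],
    [0.0,[0,0,0],0.12],
    [0.0,[0,0,0],0.12],
    [0.0,[0,0,0],0.12],
    [0.0,[0,0,0],0.12],
    [0.0,[0,0,0],0.12],
    [0.0,[0,0,0],0.12]
  ]
}}

```text
time: 11.57
tool_pos: [657.4, -21.6, 143.0]
tcp_rot: [180.0, -0.0, 12.6]
ft_force: [0.8, 0.8, 0.4]
finger_gap: 42.8
grip_force: 0.0
```

>>> {"name": "play_rows", "arguments": {
  "increments": [
    [0.1,[0,0,0],0.12],
    [0.1,[0,0,0],0.105],
    [0.1,[0,0,0],0],
    [0.1,[0,0,0],0]
  ]
}}

```text
time: 11.9
tool_pos: [657.3, -21.6, 142.9]
tcp_rot: [180.0, -0.0, 0.2]
ft_force: [-0.4, 0.2, 0.0]
finger_gap: 46.9
grip_force: 0.0
```

>>> {"name": "play_rows", "arguments": {
  "increments": [
    [0.1,[-14,-6,0],0],
    [0.1,[-27,-11,0],0],
    [0.1,[-30,-13,0],0],
    [0.1,[-30,-13,0],0],
    [0.1,[-30,-13,0],0],
    [0.1,[-30,-13,0],0],
    [0.1,[-30,-13,0],0],
    [0.1,[-25,-9,0],0],
    [0.1,[-14,-5,0],0],
    [0.1,[0,0,0],0],
    [0.1,[0,0,0],0]
  ]
}}

```text
time: 12.82
tool_pos: [427.3, 74.4, 143.3]
tcp_rot: [180.0, -0.1, 0.3]
ft_force: [-0.1, -0.1, -0.1]
finger_gap: 46.7
grip_force: 0.0
```

```bash
python3 - <<'E'
from h import *
s=snapshot("wrist"); save(s,"pics/w6.png"); t=snapshot("scene")
V=[(x,mask_at("blank_a",x,[427,74,10])) for x in (s,t)]
V=[v for v in V if v[1] is not None]
for v in V:
    print(v[1].sum(),np.round(fit("blank_a",[v],(427,74)),2))
E
```

```text
3701 [4.2771e+02 7.4810e+01 1.2900e+00 5.0000e-02]
318 [ 4.2882e+02  7.3360e+01 -2.3400e+00  1.7000e-01]
```

View pics/w6.png

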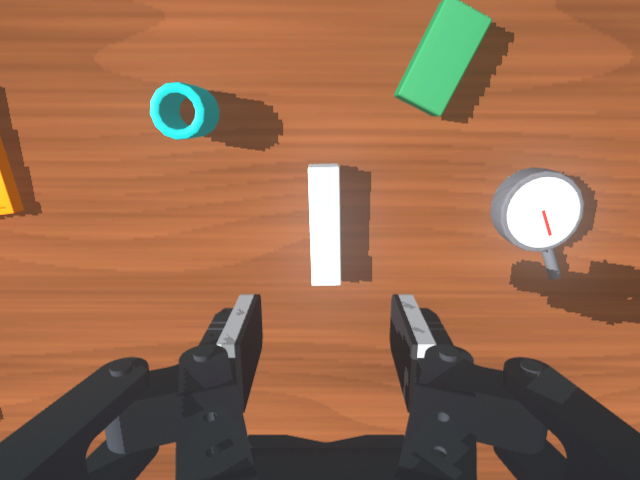

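The blank lies at (325,225) in line with the fingers. The fit gives (427.7,74.8), yaw 1.3.

>>> {"name": "play_rows", "arguments": {
  "increments": [
    [0.1,[0.5,-0.5,20],-0.017],
    [0.1,[0,0,25],0],
    [0.1,[0,0,25],0],
    [0.1,[0,0,25],0],
    [0.1,[0,0,20],0],
    [0.1,[0,0,15],0],
    [0.1,[0,0,8],0],
    [0.1,[0,0,1.5],0],
    [0.1,[0,0,0],0],
    [-0.9,[0,0,0],0],
    [-0.9,[0,0,0],0],
    [-0.9,[0,0,0],0]
  ],
  "force": 50
}}

```text
time: 14.02
tool_pos: [429.1, 74.8, 4.8]
tcp_rot: [-180.0, -0.1, 1.0]
ft_force: [-0.3, -0.3, 4.3]
finger_gap: 19.0
grip_force: 49.5
```

>>> {"name": "play_rows", "arguments": {
  "increments": [
    [-0.9,[0,0,0],0],
    [-0.9,[0,0,0],0],
    [-0.9,[0,0,0],0]
  ]
}}

```text
time: 14.27
tool_pos: [429.1, 74.8, 4.8]
tcp_rot: [-180.0, -0.2, 1.0]
ft_force: [-1.1, -0.4, 6.6]
finger_gap: 18.7
grip_force: 49.9
```

>>> {"name": "play_rows", "arguments": {
  "increments": [
    [-0.9,[0,0,-10],0],
    [-0.9,[0,0,-25],0],
    [-0.9,[0,0,-25],0],
    [-0.9,[0,0,-25],0],
    [-0.9,[2,-14,-20],0],
    [-0.9,[5,-28,0],0],
    [-0.9,[6,-34,0],0],
    [-0.9,[6,-34,0],0],
    [-0.9,[6,-34,0],0],
    [-0.9,[6,-34,0],0],
    [-0.9,[6,-34,0],0],
    [-0.9,[6,-34,0],0]
  ]
}}

```text
time: 15.27
tool_pos: [465.9, 323.1, 108.7]
tcp_rot: [180.0, 0.0, 1.0]
ft_force: [1.0, -1.4, -1.6]
finger_gap: 18.9
grip_force: 49.4
```

>>> {"name": "play_rows", "arguments": {
  "increments": [
    [-0.9,[5,-30,0],0],
    [-0.9,[4,-18,0],-0.05],
    [-0.9,[1,-10,0],-0.048],
    [-0.9,[0,0,0],0],
    [-0.9,[0,0,0],0]
  ]
}}

```text
time: 15.68
tool_pos: [474.3, 379.7, 108.3]
tcp_rot: [180.0, 0.0, 6.6]
ft_force: [-0.1, 0.1, -2.5]
finger_gap: 18.8
grip_force: 49.5
```

```bash
python3 - <<'E'
from h import *
s=snapshot("wrist"); save(s,"pics/w7.png")
st=sense(); print(st["tool_pos"],st["tcp_rot"]); print(plan(477,380,9.5))
t=snapshot("side"); m=mask_at("blank_tray",t,[481,350,5])
if m is not None: print(fit("blank_tray",[(t,m)],(481,350)))
E
```

```text
[474.37241707 379.03400498 108.25315159] [1.79956224e+02 4.41796195e-02 6.56753119e+00]
[ 2.8 -0.7 98.8]
```

View pics/w7.png

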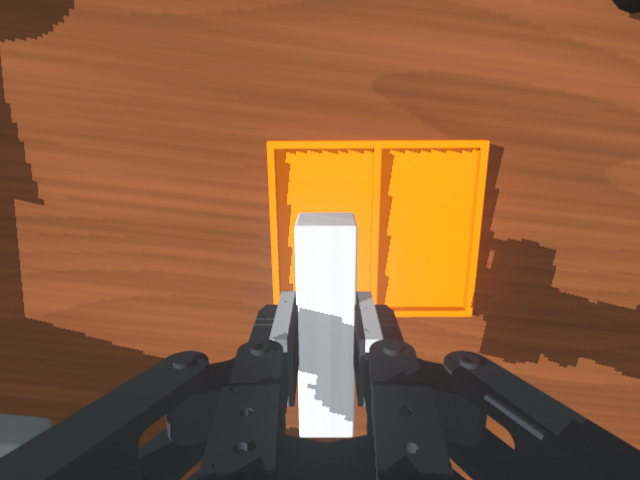

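```bash
python3 - <<'E'
from h import *
s=snapshot("wrist")
for u,v in [(268,142),(489,142),(472,316),(379,146)]: print(np.round(ray(s,u,v,10),1))
st=sense(); print(px(s,[477,380,10]))
E
```

```text
[527.2 416.4  10. ]
[541.2 294.1  10. ]
[435.1 281.1  10. ]
[532.1 354.7  10. ]
[322.9372353  235.20761742]
```

>>> {"name": "play_rows", "arguments": {
  "increments": [
    [-0.9,[4,0.5,15],0],
    [-0.9,[0,0,25],0],
    [-0.9,[0,0,25],0],
    [-0.9,[0,0,18],0],
    [-0.9,[0,0,10],0],
    [-0.9,[0,0,5.5],0],
    [-0.9,[0,0,0],0],
    [-0.9,[0,0,0],0],
    [-0.4,[0,0,0],0],
    [-0.4,[0,0,0],0],
    [-0.4,[0,0,0],0],
    [-0.4,[0,0,-8],0]
  ]
}}

```text
time: 16.88
tool_pos: [478.1, 379.1, 16.8]
tcp_rot: [180.0, 0.1, 6.6]
ft_force: [0.5, 0.2, -0.9]
finger_gap: 25.6
grip_force: 0.0
```

>>> {"name": "play_rows", "arguments": {
  "increments": [
    [-0.2,[0,0,-25],0],
    [0.1,[0,0,-25],0],
    [0.1,[0,0,-25],0],
    [0.1,[0,0,-25],0],
    [0.1,[1,18,-23],0],
    [0.1,[2,32,0],0],
    [0.1,[2,36,0],0],
    [0.1,[2,36,0],0],
    [0.1,[2,36,0],0],
    [0.1,[2,36,0],0],
    [0.1,[2,36,0],0],
    [0.1,[2,36,0],0]
  ]
}}

```text
time: 17.88
tool_pos: [524.8, 115.5, 142.0]
tcp_rot: [180.0, -0.1, 6.6]
ft_force: [1.2, -0.2, -0.5]
finger_gap: 47.0
grip_force: 0.0
```

>>> {"name": "play_rows", "arguments": {
  "increments": [
    [0.1,[2,36,0],0],
    [0.1,[2,36,0],0],
    [0.1,[2,36,0],0],
    [0.1,[2,36,0],0],
    [0.1,[2,36,0],0],
    [0.1,[2,36,0],0],
    [0.1,[2,36,0],0],
    [0.1,[2,30,0],0],
    [0.1,[2,17,0],0],
    [0.1,[0,0,0],0.037],
    [0.1,[0,0,0],0],
    [0.1,[0,0,0],0]
  ]
}}

```text
time: 18.88
tool_pos: [577.0, -177.9, 141.3]
tcp_rot: [180.0, -0.0, 4.5]
ft_force: [-0.6, -0.4, -0.1]
finger_gap: 47.0
grip_force: 0.0
```

```bash
python3 - <<'E'
from h import *
s=snapshot("wrist"); save(s,"pics/w8.png"); t=snapshot("side")
V=[(x,mask_at("blank_a",x,[576,-178,10])) for x in (s,t)]
for v in V:
    if v[1] is not None:
        f=fit("blank_a",[v],(576,-178)); print(v[1].sum(),np.round(f,2),plan(f[0],f[1],5))
print(sense()["tcp_rot"])
m=mask_at("blank_a",t,[478,379,14]); 
if m is not None: print(fit("blank_a",[(t,m)],(478,379),4))
cv2.imwrite("pics/d8.png",np.vstack([cv2.resize(s["color"],(500,375)),cv2.resize(t["color"][400:,200:400],(500,200))])[:,:,::-1])
E
```

```text
3683 [ 5.7651e+02 -1.7806e+02  6.7300e+00  7.0000e-02] [ -0.5   1.  136. ]
546 [ 5.7567e+02 -1.7973e+02  8.8900e+00  8.0000e-02] [ -1.5   2.6 136. ]
[-1.79999717e+02 -1.21015271e-02  4.61295014e+00]
(np.float64(477.0300416881), np.float64(378.0497068972908), np.float64(4.957658056601535), np.float64(0.07010475423045925))
```

View pics/d8.png

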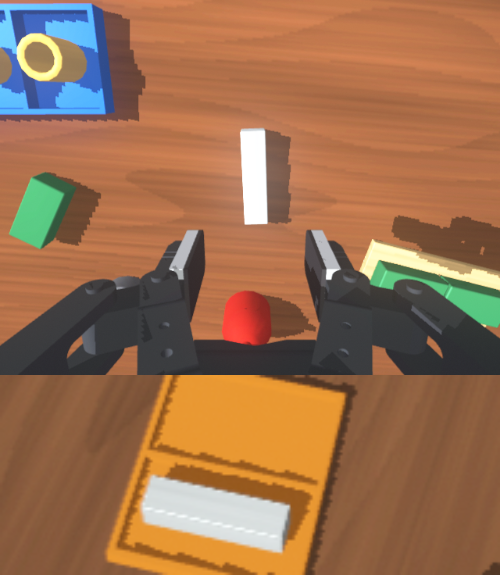

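Blank 1 lies flat in its orange bay (lower half). Blank 2 is at (255,175), between the fingers.

>>> {"name": "play_rows", "arguments": {
  "increments": [
    [0.1,[-0.5,0.5,20],-0.035],
    [0.1,[0,0,25],0],
    [0.1,[0,0,25],0],
    [0.1,[0,0,25],0],
    [0.1,[0,0,20],0],
    [0.1,[0,0,13],0],
    [0.1,[0,0,7],0],
    [0.1,[0,0,1],0],
    [0.1,[0,0,0],0],
    [-0.9,[0,0,0],0],
    [-0.9,[0,0,0],0],
    [-0.9,[0,0,0],0]
  ]
}}

```text
time: 20.13
tool_pos: [577.8, -178.8, 6.7]
tcp_rot: [179.9, -0.2, 6.5]
ft_force: [2.2, 0.2, 5.2]
finger_gap: 18.1
grip_force: 50.3
```

>>> {"name": "play_rows", "arguments": {
  "increments": [
    [-0.9,[0,0,0],0],
    [-0.9,[0,0,0],0],
    [-0.9,[0,0,-10],0],
    [-0.9,[0,0,-25],0],
    [-0.9,[0,0,-25],0],
    [-0.9,[0,0,-25],0],
    [-0.9,[0,0,-20],0],
    [-0.9,[0,0,0],0]
  ]
}}

```text
time: 20.8
tool_pos: [579.4, -179.6, 116.0]
tcp_rot: [179.8, -0.4, 6.5]
ft_force: [1.7, -0.5, -0.6]
finger_gap: 18.9
grip_force: 49.4
```

>>> {"name": "play_rows", "arguments": {
  "increments": [
    [-0.9,[-1.5,-18,0],0],
    [-0.9,[-2.5,-32,0],0],
    [-0.9,[-2.5,-36,0],0],
    [-0.9,[-2.5,-36,0],0],
    [-0.9,[-2.5,-36,0],0],
    [-0.9,[-2.5,-36,0],0],
    [-0.9,[-2.5,-36,0],0],
    [-0.9,[-2.5,-36,0],0],
    [-0.9,[-2.5,-36,0],0],
    [-0.9,[-2.5,-36,0],0],
    [-0.9,[-2.5,-36,0],0],
    [-0.9,[-2.5,-36,0],0]
  ]
}}

```text
time: 21.8
tool_pos: [499.7, 227.1, 108.9]
tcp_rot: [180.0, 0.1, 6.5]
ft_force: [0.7, -0.1, -2.2]
finger_gap: 18.5
grip_force: 49.4
```

>>> {"name": "play_rows", "arguments": {
  "increments": [
    [-0.9,[-2.5,-36,0],0],
    [-0.9,[-2.5,-32,0],0],
    [-0.9,[-2,-20,0],0],
    [-0.9,[-2,-8,0],0],
    [-0.9,[0,0,0],0],
    [-0.9,[0,0,0],0]
  ]
}}

```text
time: 22.3
tool_pos: [480.7, 319.4, 109.0]
tcp_rot: [179.9, 0.1, 6.6]
ft_force: [0.3, 0.3, -2.3]
finger_gap: 19.0
grip_force: 49.4
```

```bash
python3 - <<'E'
from h import *
s=snapshot("wrist"); save(s,"pics/w9.png")
st=sense(); print(st["tool_pos"],st["tcp_rot"],st["ft_force"],plan(486,319,10.8))
E
```

```text
[481.06534592 318.92544024 109.15177888] [1.79939774e+02 5.23178057e-02 6.51101538e+00] [ 0.47371921 -1.13555659 -1.67756931] [ 5.   0.4 98.3]
```

View pics/w9.png

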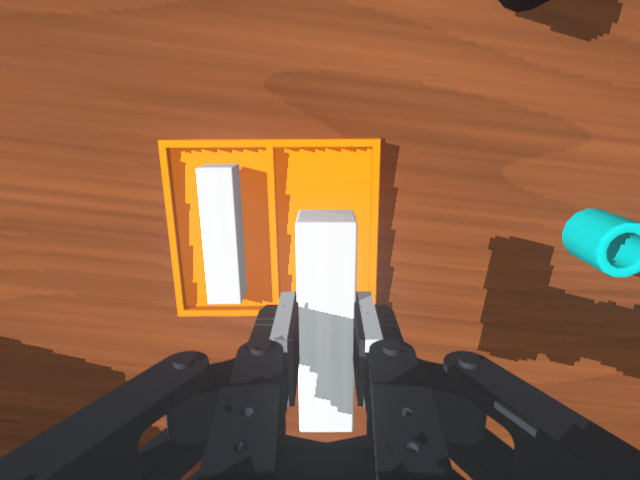

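>>> {"name": "play_rows", "arguments": {
  "increments": [
    [-0.9,[5,0.4,15],0],
    [-0.9,[0,0,25],0],
    [-0.9,[0,0,25],0],
    [-0.9,[0,0,18],0],
    [-0.9,[0,0,10],0],
    [-0.9,[0,0,5.5],0],
    [-0.9,[0,0,0],0],
    [-0.9,[0,0,0],0],
    [-0.4,[0,0,0],0],
    [-0.4,[0,0,0],0],
    [-0.4,[0,0,0],0],
    [-0.4,[0,0,-8],0]
  ]
}}

```text
time: 23.35
tool_pos: [485.4, 319.7, 18.4]
tcp_rot: [180.0, 0.1, 6.5]
ft_force: [-1.3, 0.5, -0.4]
finger_gap: 25.8
grip_force: 0.0
```

>>> {"name": "play_rows", "arguments": {
  "increments": [
    [-0.2,[0,0,-25],0],
    [0.1,[0,0,-25],0],
    [0.2,[0,0,-25],0],
    [0.2,[0,0,-25],0],
    [0.2,[1,18,-22],0],
    [0.2,[1,34,0],0],
    [0.2,[1,36,0],0],
    [0.2,[1,36,0],0],
    [0.2,[1,36,0],0],
    [0.2,[1,36,0],0],
    [0.2,[1,36,0],0],
    [0.2,[1,36,0],0]
  ]
}}

```text
time: 24.35
tool_pos: [524.8, 53.3, 142.4]
tcp_rot: [180.0, -0.1, 6.5]
ft_force: [1.2, 1.0, -1.1]
finger_gap: 51.6
grip_force: 0.0
```

>>> {"name": "play_rows", "arguments": {
  "increments": [
    [0.2,[1,32,0],0],
    [0.2,[1,18,0],0],
    [0.2,[0,0,0],0.11],
    [0.2,[0,0,0],0.11],
    [0.2,[0,0,0],0.11],
    [0.2,[0,0,0],0.11],
    [0.2,[0,0,0],0.11],
    [0.2,[0,0,0],0],
    [0.2,[0,0,0],0]
  ]
}}

```text
time: 25.1
tool_pos: [532.5, 5.5, 142.0]
tcp_rot: [-180.0, -0.0, -24.8]
ft_force: [0.8, -0.2, 0.3]
finger_gap: 51.1
grip_force: 0.0
```

```bash
python3 - <<'E'
from h import *
s=snapshot("wrist"); t=snapshot("side")
for x in (s,t):
    m=mask_at("stone",x,[531,5,10])
    if m is not None:
        f=fit("stone",[(x,m)],(531,5)); print(m.sum(),np.round(f,2),plan(f[0],f[1],5))
print(sense()["tcp_rot"])
for xy in [(478,378),(485,319)]:
    m=mask_at("blank_a",t,[*xy,14]); 
    if m is not None: print(np.round(fit("blank_a",[(t,m)],xy,4),2))
cv2.imwrite("pics/d10.png",np.vstack([cv2.resize(s["color"],(500,375)),cv2.resize(t["color"][400:,200:400],(500,200))])[:,:,::-1])
E
```

```text
4355 [ 5.3076e+02  5.4600e+00 -2.5730e+01  3.0000e-02] [ -1.5   0.7 136.6]
625 [ 5.3166e+02  5.2000e+00 -2.7460e+01  9.0000e-02] [ -0.5   0.5 136.5]
[-1.79996972e+02 -1.50015752e-02 -2.48575023e+01]
[4.7698e+02 3.7800e+02 5.5700e+00 1.2000e-01]
[4.8575e+02 3.1849e+02 5.1800e+00 6.0000e-02]
```

View pics/d10.png

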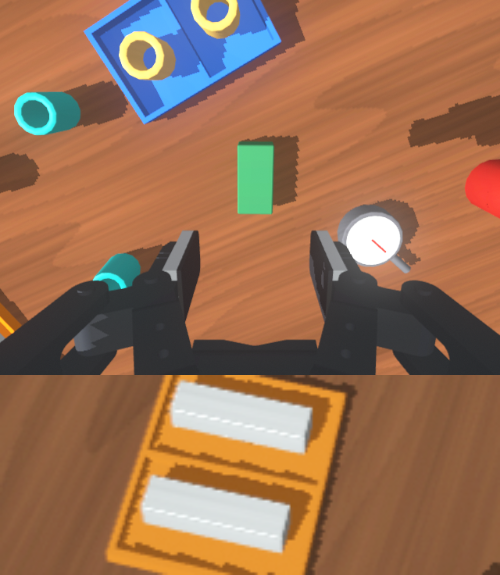

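Both blanks lie flat, one per bay (lower half). The stone is at (255,178), between the fingers.

>>> {"name": "play_rows", "arguments": {
  "increments": [
    [0.2,[-1.2,0.6,20],0.02],
    [0.2,[0,0,25],0],
    [0.2,[0,0,25],0],
    [0.2,[0,0,25],0],
    [0.2,[0,0,20],0],
    [0.2,[0,0,13],0],
    [0.2,[0,0,7],0],
    [0.2,[0,0,1.5],0],
    [0.2,[0,0,0],0],
    [-0.8,[0,0,0],0],
    [-0.8,[0,0,0],0],
    [-0.8,[0,0,0],0]
  ],
  "force": 30
}}

```text
time: 26.4
tool_pos: [532.3, 5.3, 6.4]
tcp_rot: [-179.9, -0.2, -26.1]
ft_force: [-1.2, 1.1, 5.6]
finger_gap: 28.6
grip_force: 30.9
```

>>> {"name": "play_rows", "arguments": {
  "increments": [
    [-0.8,[0,0,0],0],
    [-0.8,[0,0,0],0],
    [-0.8,[0,0,0],0]
  ]
}}

```text
time: 26.65
tool_pos: [532.3, 5.3, 6.3]
tcp_rot: [-179.9, -0.1, -26.1]
ft_force: [-0.5, 0.6, 7.1]
finger_gap: 29.1
grip_force: 31.0
```

>>> {"name": "play_rows", "arguments": {
  "increments": [
    [-0.8,[0,0,-10],0],
    [-0.8,[0,0,-25],0],
    [-0.8,[0,0,-25],-0.12],
    [-0.8,[0,0,-25],-0.12],
    [-0.8,[0,0,-25],-0.12],
    [-0.8,[0,0,-25],-0.12],
    [-0.8,[0,0,-10],-0.12],
    [-0.8,[0,0,0],-0.12],
    [-0.8,[0,0,0],-0.12],
    [-0.8,[0,0,0],-0.12],
    [-0.8,[0,0,0],-0.12],
    [-0.8,[0,0,0],-0.12]
  ]
}}

```text
time: 27.65
tool_pos: [530.7, 5.4, 150.4]
tcp_rot: [180.0, -0.0, 43.0]
ft_force: [-0.2, -0.7, -0.5]
finger_gap: 29.2
grip_force: 30.2
```

>>> {"name": "play_rows", "arguments": {
  "increments": [
    [-0.8,[0,0,0],-0.12],
    [-0.8,[0,0,0],-0.12],
    [-0.8,[0,0,0],-0.12],
    [-0.8,[0,0,0],-0.12],
    [-0.8,[0,0,0],-0.12],
    [-0.8,[0,0,0],-0.041],
    [-0.8,[-15,0,0],0],
    [-0.8,[-30,1,0],0],
    [-0.8,[-36,1.5,0],0],
    [-0.8,[-36,1.5,0],0],
    [-0.8,[-36,1.5,0],0],
    [-0.8,[-36,1.5,0],0]
  ]
}}

```text
time: 28.65
tool_pos: [502.2, -183.1, 150.6]
tcp_rot: [180.0, 0.0, 79.4]
ft_force: [0.7, -0.2, -1.2]
finger_gap: 28.9
grip_force: 30.2
```

>>> {"name": "play_rows", "arguments": {
  "increments": [
    [-0.8,[-36,1.5,0],0],
    [-0.8,[-36,1.5,0],0],
    [-0.8,[-36,1.5,0],0],
    [-0.8,[-36,1.5,0],0],
    [-0.8,[-36,1.5,0],0],
    [-0.8,[-30,1,0],0],
    [-0.8,[-18,0,0],0],
    [-0.8,[-8,0,0],0],
    [-0.8,[0,0,0],0],
    [-0.8,[0,0,0],0]
  ]
}}

```text
time: 29.48
tool_pos: [467.6, -414.4, 149.8]
tcp_rot: [-180.0, -0.0, 79.3]
ft_force: [1.2, 0.1, -0.9]
finger_gap: 29.2
grip_force: 30.2
```

```bash
python3 - <<'E'
from h import *
s=snapshot("wrist"); save(s,"pics/w11.png"); t=snapshot("scene"); u=snapshot("side")
for x in (s,t,u):
    m=mask_at("stone_rack",x,[480,-357,10])
    if m is not None:
        f=fit("stone_rack",[(x,m)],(480,-357),0,range(-20,1,5)); print(m.sum(),np.round(f,2))
st=sense();print(st["tool_pos"],st["tcp_rot"])
E
```

```text
20123 [ 4.8046e+02 -3.5672e+02 -1.0490e+01  3.0000e-02]
2020 [ 4.8047e+02 -3.5473e+02 -1.3060e+01  8.0000e-02]
1140 [ 4.8092e+02 -3.5628e+02 -9.6700e+00  1.3000e-01]
[ 468.04695975 -414.07631094  149.93302716] [ 1.79996144e+02 -4.74931154e-03  7.94225549e+01]
```

View pics/w11.png

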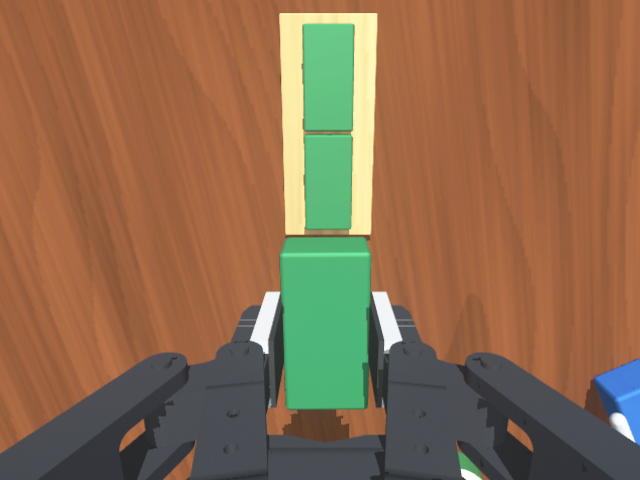

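```bash
python3 - <<'E'
from h import *
from scipy.spatial.transform import Rotation as Ro
st=sense();T=st["tool_pos"];R=Ro.from_euler("xyz",st["tcp_rot"],degrees=True)
s=snapshot("wrist")
L=lambda P:np.round(R.inv().apply(P-T),1)
J=ray(s,328,132.5,28);print("joint",J,L(J))
for c in [(303,24),(354,24),(306,229),(351,229)]: print(L(ray(s,*c,28)))
for zt in (163.5,164.5): print("held",[L(ray(s,*c,zt)) for c in [(282,255),(369,255),(286,408),(367,408)]])
E
```

```text
joint [ 481.10257289 -355.75150402   28.        ] [ 59.7   2.1 121.9]
[119.6 -12.1 121.9]
[119.6  16.8 121.9]
[ -1.  -12.1 121.9]
[ -1.1  17.1 121.9]
held [array([ 27.2, -13.5, -13.6]), array([ 27.2,  14.5, -13.6]), array([-31.1, -13.8, -13.6]), array([-31.1,  15.5, -13.6])]
held [array([ 27.5, -13.4, -14.6]), array([ 27.5,  14.4, -14.6]), array([-30.3, -13.7, -14.6]), array([-30.3,  15.3, -14.6])]
```

>>> {"name": "play_rows", "arguments": {
  "increments": [
    [-0.8,[12,0.4,0],0],
    [-0.8,[20,0.6,0],0],
    [-0.8,[18,0.5,0],0],
    [-0.8,[10.3,0.3,0],0],
    [-0.8,[0,0,20],0],
    [-0.8,[0,0,25],0],
    [-0.8,[0,0,25],0],
    [-0.8,[0,0,15],0],
    [-0.8,[0,0,10],0],
    [-0.8,[0,0,0],0],
    [-0.8,[0,0,0],0],
    [-0.8,[0,0,0],0]
  ]
}}

```text
time: 30.83
tool_pos: [481.4, -356.8, 56.4]
tcp_rot: [179.9, 0.1, 79.4]
ft_force: [0.9, -0.8, -1.1]
finger_gap: 29.6
grip_force: 30.2
```

```bash
python3 - <<'E'
from h import *
st=sense(); T=st["tool_pos"]; print(T,st["tcp_rot"],plan(481.0,-356.2,33.8))
s=snapshot("wrist"); save(s,"pics/w12.png")
from scipy.spatial.transform import Rotation as Ro
R=Ro.from_euler("xyz",st["tcp_rot"],degrees=True)
m=mask_at("stone_rack",s,[485,-330,20])
E
```

```text
[ 481.38575641 -356.83870479   56.37206684] [1.79888287e+02 6.77483076e-02 7.93503967e+01] [ 0.6 -0.5 22.6]
```

View pics/w12.png

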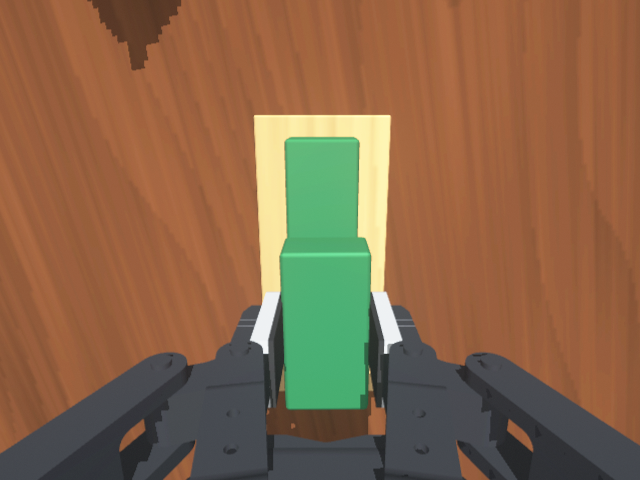

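```bash
python3 - <<'E'
from h import *
from scipy.spatial.transform import Rotation as Ro
st=sense();T=st["tool_pos"];R=Ro.from_euler("xyz",st["tcp_rot"],degrees=True)
s=snapshot("wrist")
L=lambda P:np.round(R.inv().apply(P-T),1)
for c in [(286,139),(358,139),(289,232),(356,232)]: print(L(ray(s,*c,28)))
print("held",[L(ray(s,*c,T[2]+14.2)) for c in [(282,255),(369,255),(286,408),(367,408)]])
E
```

```text
[ 61.3 -15.   28.5]
[61.2 13.4 28.6]
[ 23.1 -14.8  28.6]
[23.1 13.4 28.6]
held [array([ 27.4, -13.4, -14.3]), array([ 27.4,  14.5, -14.2]), array([-30.6, -13.7, -14.2]), array([-30.7,  15.4, -14.1])]
```

>>> {"name": "play_rows", "arguments": {
  "increments": [
    [-0.8,[1.5,-1.2,6],0],
    [-0.8,[0,0,8],0],
    [-0.8,[0,0,6],0],
    [-0.8,[0,0,2],0],
    [-0.8,[0,0,0],0],
    [-0.8,[0,0,0],0]
  ]
}}

```text
time: 31.48
tool_pos: [479.5, -354.4, 33.5]
tcp_rot: [-180.0, -0.0, 79.4]
ft_force: [-5.7, 3.6, 13.0]
finger_gap: 29.1
grip_force: 32.8
```

>>> {"name": "play_rows", "arguments": {
  "increments": [
    [-0.8,[0,0,-1],0],
    [-0.8,[0,0,0],0],
    [-0.8,[0,0,0],0]
  ]
}}

```text
time: 31.73
tool_pos: [479.5, -354.4, 33.6]
tcp_rot: [-180.0, -0.0, 79.3]
ft_force: [-1.8, 1.5, 4.7]
finger_gap: 29.0
grip_force: 31.7
```

>>> {"name": "play_rows", "arguments": {
  "increments": [
    [-0.1,[0,0,0],0],
    [-0.1,[0,0,0],0],
    [-0.1,[0,0,0],0],
    [-0.1,[0,0,0],0],
    [-0.1,[0,0,-10],0],
    [-0.1,[0,0,-25],0],
    [-0.1,[0,0,-25],0],
    [-0.1,[0,0,-25],0],
    [-0.1,[0,0,-20],0],
    [-0.1,[-20,0,0],0],
    [-0.1,[-25,0,0],0],
    [-0.1,[-15,0,0],0]
  ]
}}

```text
time: 32.73
tool_pos: [468.5, -415.5, 140.6]
tcp_rot: [179.9, 0.1, 79.3]
ft_force: [0.8, 0.8, 0.0]
finger_gap: 38.3
grip_force: 0.0
```

```bash
python3 - <<'E'
from h import *
s=snapshot("wrist"); s=snapshot("wrist"); t=snapshot("side"); print(sense()["tool_pos"])
cv2.imwrite("pics/d13.png",np.vstack([s["color"][:300,160:560],cv2.resize(t["color"][130:230,260:460],None,fx=2,fy=2)])[:,:,::-1])
for z,x in ((28,s),(28,t)):
    m=mask_at("stone",x,[481,-356,38])
    if m is not None: print(m.sum(),np.round(fit("stone",[(x,m)],(480,-356),28,range(65,100,5)),2))
E
```

```text
[ 467.94972174 -414.22308317  138.7070705 ]
6297 [ 4.7975e+02 -3.5691e+02  7.9630e+01  4.0000e-02]
415 [ 4.7952e+02 -3.5709e+02  8.1000e+01  4.0000e-02]
```

View pics/d13.png

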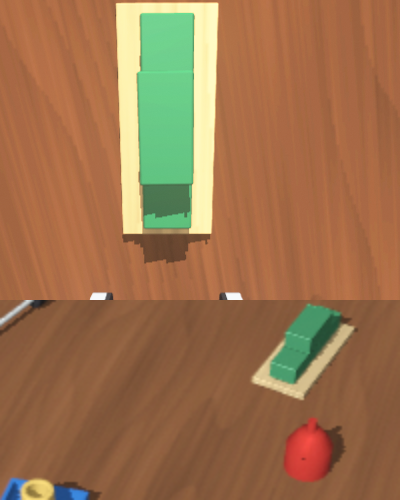

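```bash
python3 - <<'E'
from h import *
from scipy.spatial.transform import Rotation as Ro
st=sense();T=st["tool_pos"];R=Ro.from_euler("xyz",st["tcp_rot"],degrees=True)
s=snapshot("wrist"); L=lambda P:np.round(R.inv().apply(P-T),1)
a=[L(ray(s,160+u,v,28)) for u,v in [(140,13),(194,13),(143,228),(191,228)]]; b=[L(ray(s,160+u,v,48)) for u,v in [(138,72),(193,72),(141,183),(194,183)]]
print(a,b,np.mean(a,0),np.mean(b,0))
cv2.imwrite("pics/d14.png",cv2.resize(s["color"][:240,260:380,::-1],None,fx=2.5,fy=2.5,interpolation=cv2.INTER_CUBIC))
E
```

```text
[array([122.9, -13.1, 110.5]), array([122.9,  16. , 110.4]), array([  2.8, -13.4, 110.3]), array([  2.7,  16.4, 110.3])] [array([ 91.4, -13.6,  90.4]), array([91.4, 14.8, 90.4]), array([ 33.9, -13. ,  90.4]), array([33.9, 16.4, 90.3])] [ 62.825   1.475 110.375] [62.65   1.15  90.375]
```

View pics/d14.png

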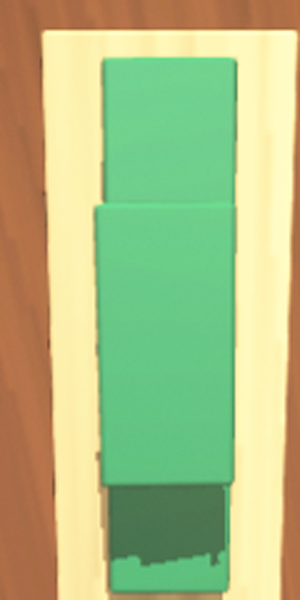

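The picture shows the stone lying flat across the joint. It is centred to within about 1 mm and in line with the pair. The earlier pictures confirmed the bushings and blanks.

```bash
python3 -c "
from bench import *
print(hand_in())"
```

```text
the job is handed in; nothing more can be done
None
```

The job is done and handed in at about 33 s: both brass bushings stand in the blue tray, both steel blanks lie flat in the orange tray, the stone is centred over the joint to within about 1 mm, and everything is let go; the system gave no verdict.

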